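# Centre the sample post on the weighing stand and record its weight

## Task

The sample post stands off-centre on the round weighing stand. Push it gently with light taps of the fingertips until its whole foot stands inside the circle engraved in the middle of the stand, without tipping, pinching or lifting it. Then, with the post left standing free, press the round key on the display unit fully down and let it go; leave everything else where it is.

Things in the scene. Friction and masses are not known exactly. Their poses are not given: they have to be found in the camera images.
- post: sample post to be centred: loose turned-metal part, 66 mm high, about 0.12 to 0.24 kg. Round aluminium foot 34 mm across and 12 mm thick, thin stem 12 mm across, heavy steel head 30 mm across from 40 to 66 mm above its underside. Top-heavy: it slides if pushed at the foot and topples if pushed at the head. Origin: centre of its underside; z up along the post
- stand: round weighing stand, fixed to the bench: steel top plate 90 mm across, its flat top 45 mm above the bench (36 mm to 45 mm is the plate, narrower neck below, grey base 104 mm across and 12 mm high). A thin dark circle, 46 mm inside diameter, is engraved in the middle of the top. Origin: on its axis at the bench surface; its yaw means nothing. At the start the post stands 20 to 28 mm off its axis, in any direction
- unit: white display unit, fixed to the bench: box 130 x 120 mm, 50 mm high, with a dark display in its top and one round key on the side of the top nearer the robot. Origin: centre of its underside at the bench surface; its x axis runs from the key to the display
- key (a joint): travel of the round key: 0 up, 0.006 m fully down; it springs back; 5 N presses it fully down
- key_top (a point): centre of the top face of the round key (28 mm across, dark, in a grey housing), 30 mm from the middle of the display unit, towards the robot; 72 mm above the bench when up. Press straight down
- tin: flat round aluminium sample tin, 56 mm across, 18 mm high; bystander
- jar: small amber glass jar with a white cap, 36 mm across, 60 mm high; bystander
- weight: brass calibration weight with a knob on top, 30 mm across, 48 mm high; bystander
- driver: screwdriver with a black handle, lying on the bench; bystander
- tray: open white plastic tray, 100 x 150 mm, 30 mm high; bystander
- cap: plain steel screw cap, 40 mm across, 20 mm high; bystander
- tweezers: steel tweezers, 120 mm long, lying on the bench; bystander
Things that resemble listed ones, but are neither listed nor needed, are in the scene too. Several things look just like the unit: the one meant starts farthest to the robot's right. Leave any pink look-alike of the post alone.

How it is judged:
On the way, in this order (a step that is already met when the one before it is completed fails the run):
1. the sample post stands upright and untouched, its whole foot inside the engraved circle (horizontal distance between post and stand below 0.006 m and angle between post's own z axis and vertical below 0.05 rad and linear speed of post below 0.02 m/s and z of post in the frame of stand between 0.042 and 0.048 m and contact force between the fingers and post below 0.05 N), for 0.2 s.
2. the key is pressed fully down (value of joint key above 0.0045 m), for 0.05 s.
At the end, for the whole second after the job is handed in: the sample post stands upright and at rest on the stand, its axis within 6 mm of the stand's axis (foot inside the engraved circle), and the key, having been pressed at least 4.5 mm after the centring, is up again (horizontal distance between post and stand below 0.006 m and angle between post's own z axis and vertical below 0.05 rad and linear speed of post below 0.02 m/s and z of post in the frame of stand between 0.042 and 0.048 m and value of joint key below 0.0015 m); the robot touches nothing.
It fails at once if the sample post is tipped (leans more than 17 degrees) or knocked off the stand (angle between post's own z axis and vertical above 0.3 rad or z of post in the frame of stand below 0.038 m).
It fails at once if the sample post is lifted off the stand (z of post in the frame of stand above 0.053 m).
It fails at once if the sample post is pinched or shoved hard (finger force above 15 N) (contact force between the fingers and post above 15 N).
It fails at once if the key is pressed while the sample post is not centred (value of joint key above 0.003 m and horizontal distance between post and stand above 0.006 m).
It fails at once if a bystander is pushed aside by more than 15 mm (distance of any of tin, jar, weight, driver, tray, cap, tweezers from where it was at the start of the episode above 0.015 m).
It also fails if it takes over 58 s, if anything falls off the work surface, if the arm or the gripper's body presses on something with over 40 N, if the wrist force passes 120 N, or if a joint passes its speed limit or range.

## Robot

A 6-joint arm with a two-finger parallel gripper is mounted at the origin on the work surface. World frame = base frame: x ahead of the robot, y to its left, z up, the work surface at z = 0. Lengths are in m, angles in rad, forces in N, time in s.
With the tool pointing down it reaches from about 0.3 to 0.775 m from the base axis. Payload 14.6 kg.
Tool frame: the origin (TCP) lies on the centre line of the jaws, within the pads' length; the fingertips stand 19 mm ahead of it and the grasp point (between the pads) is the TCP; y points along the fingers, x is the direction in which the jaws open and shut, and the axes are right-handed (so a half turn about y gives the same grasp; the last joint's range is limited). The gripper opens to 94 mm and grips with 3 to 60 N. Pads are 16 mm wide; open, the fingers measure 119 mm over their backs; the gripper's body (75 mm by 177 mm) begins 78 mm behind the grasp point.
Start: joints at [1.065, 0.3, 1.521, -0, 1.321, -0.067], TCP at [0.234, 0.498, 0.224] pointing down, gripper open.
Joint ranges: [-3.03, 3.03], [-0.79, 2.21], [0.23, 2.52], [-1.04, 4.18], [0, 3.07], [-2.55, 2.55]. Speed limits (rad/s): [2.22, 2.22, 2.57, 3.14, 3.14, 3.14].

## Interface

Orientations are given as [roll, pitch, yaw] about the fixed x, y, z axes, in that order (R = Rz(yaw) Ry(pitch) Rx(roll)).
In Python, from station import get_obs, cams, workorder gives the robot as it stands.
- The arm moves only by the shell command python3 -m handwheel 'ROWS' [FORCE]. ROWS is JSON, a list of rows, each an object of numbers: "fingers": the opening, from -1 (shut) to 1 (fully open); "x", "y", "z": the shift along the tool's x, y, z in m; "spin": the turn about the tool's y in degrees. In form: [{"fingers": .., "x": .., "y": .., "z": .., "spin": ..}, ...]. A call has exactly 10 rows; each row is the pose to reach, as a shift and turn from the pose commanded when the call began, along the tool's axes at that moment; what a row does not reach only later rows make up. A row lasts 1/10 s, in which the tool goes at most 50 mm and 8.59 degrees, less where a joint would pass 70% of its speed; a pose out of reach is approached as far as the arm can. A call with a gripper value outside its range is refused whole. The fingers move at their own pace and stop on an object; FORCE is the grip in N (left out, the last holds). Time passes only in rows, so rows that repeat a pose let the fingers close, or fill a call up. It gives the time, the measured TCP pose, the force and the opening at its end, in the units of the state.
- get_obs(): the state, without advancing time (a new reading comes with each control period).
- cams.camera(name): name is "side" or "top"; returns (picture, depth): 384x512x3 uint8, red, green, blue; 384x512 float32, m along the optical axis (not along the pixel's ray), 0 where there is no reading.
- cams.get_calibration(name): a dict with "fx", "fy", "cx", "cy" (pixels), "dist" ([k1, k2, p1, p2, k3] as OpenCV has them; the pictures are not rectified), "view" (4x4, takes a point from world to camera coordinates). Camera axes: x right, y down, z forward; pixel columns grow to the right and rows downward; lengths in m; the calibration is good to about 2 mm. A picture is of the moment at which its call begins. get_calibration takes no time and is no camera call.
- workorder.hand_in(): hands the job in, once; it reports no verdict.
The state is a dict: "time_s": time; "qpos": joint angles; "joint_vel": joint speeds; "tau": joint torques, N m; "ee_pos": TCP position; "eef_rot": TCP orientation; "force": force on the tool from outside, world axes, zero at the start; "moment": the same for the moment, N m; "grip_width": finger opening in m.
Only numpy, scipy, OpenCV 4.12 (cv2) and the standard library are available. Lean on these libraries where they do the work, as an engineer would, in place of code of your own. Each camera call takes 0.05 s, during which the arm holds its last target. There are 200 camera calls.

## Working session

There is one attempt and no reset: what is moved stays moved. The work goes in short steps, Python scripts to look and compute and a shell command to move; the robot and the scene stay as the last step left them, time stands still between calls to the robot, and variables do not carry over. Pictures are saved under pics/ and viewed, about 8 in all and at most 12, crops included, and the job is handed in when it is done.

```bash
ls; mkdir -p pics; cat > h.py <<'E'
import numpy as np, cv2
from station import get_obs, cams, workorder
def grab(n):
    p,d=cams.camera(n); c=cams.get_calibration(n); np.savez(f'/tmp/{n}.npz',p=p,d=d); return p,d,c
def world(c,uv,depth):
    K=np.array([[c['fx'],0,c['cx']],[0,c['fy'],c['cy']],[0,0,1]])
    n=cv2.undistortPoints(np.array(uv,float).reshape(-1,1,2),K,np.array(c['dist']))[:,0]
    P=np.c_[n,np.ones(len(n))]*np.array(depth).reshape(-1,1)
    V=np.array(c['view']); return (P-V[:3,3])@V[:3,:3]
def onplane(c,uv,z):
    a=world(c,uv,np.ones(len(uv))); V=np.array(c['view']); o=-V[:3,:3].T@V[:3,3]
    r=a-o; return o+r*((z-o[2])/r[:,2:])
def pix(c,P):
    V=np.array(c['view']);K=np.array([[c['fx'],0,c['cx']],[0,c['fy'],c['cy']],[0,0,1]])
    return cv2.projectPoints(np.array(P,float).reshape(-1,3),cv2.Rodrigues(V[:3,:3])[0],V[:3,3],K,np.array(c['dist']))[0][:,0]
E
python3 - <<'E'
from h import *
for n in('top','side'):
    p,d,c=grab(n); V=np.array(c['view']); print(n,c['fx'],-V[:3,:3].T@V[:3,3],V[2,:3],d.min())
    cv2.imwrite(f'pics/{n}0.png',cv2.resize(p[...,::-1],(800,600)))
o=get_obs(); print(o)
E
```

```text
pics
top 458.0730215946627 [0.47060132 0.18044252 1.28361942] [ 0.09325291 -0.01216865 -0.99556809] 0.0
side 391.88644544695035 [-0.01343997 -0.47361462  0.85154741] [ 0.50730039  0.54267609 -0.6694393 ] 0.0
{'time_s': 0.1, 'qpos': array([ 1.06538634e+00,  3.00436467e-01,  1.52149302e+00, -1.31435533e-05,
        1.32068445e+00, -6.65811750e-02]), 'joint_vel': array([-2.12471224e-04, -8.47018150e-04, -1.04658229e-03,  9.23197936e-04,
        5.16742936e-05,  5.21898671e-04]), 'tau': array([ 1.62937311e-03, -5.32637429e+01, -3.53283727e+01,  7.09864986e-02,
        2.34893057e-02, -7.91265916e-05]), 'ee_pos': array([0.23358181, 0.49771189, 0.22394256]), 'eef_rot': array([-1.57074108e+00,  1.01987604e-03,  1.13197080e+00]), 'force': array([-0.11515384,  1.39818127,  0.15266657]), 'moment': array([ 0.01092444, -0.0066219 ,  0.01834351]), 'grip_width': 0.0939621232483602}
```

View pics/top0.png

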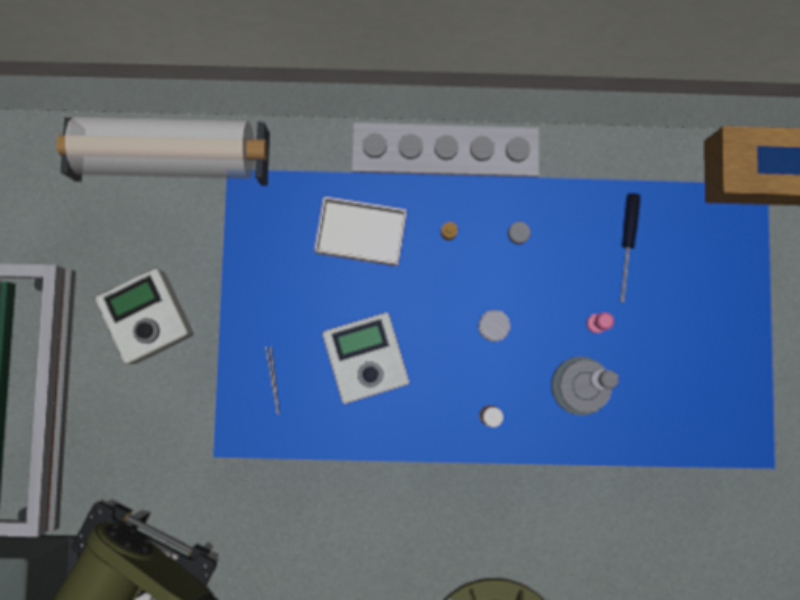

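View pics/side0.png

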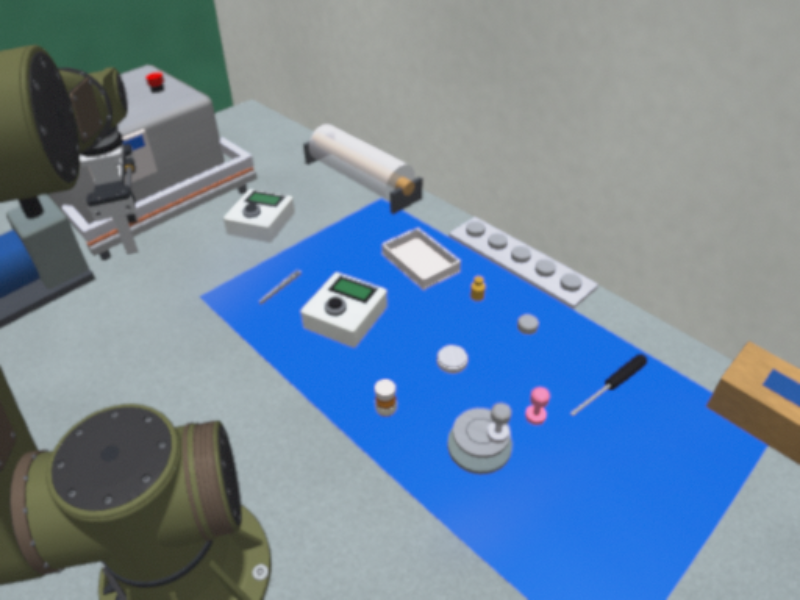

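The top view (800 px wide) shows the target unit on the mat at (367,358), with its key at (370,375). The stand is at about (582,386), with the post on its right side at (605,380). The pink look-alike is at (600,322). The jar is at (491,417).

```bash
cat >> h.py <<'E'
def cloud(n,box=None):
    z=np.load(f'/tmp/{n}.npz'); c=cams.get_calibration(n); d=z['d']; v,u=np.mgrid[0:384,0:512]
    m=d>0
    P=world(c,np.c_[u[m],v[m]],d[m]); return P,z['p'][m]
def circ(P):
    A=np.c_[2*P[:,:2],np.ones(len(P))]; s=np.linalg.lstsq(A,(P[:,:2]**2).sum(1),rcond=None)[0]
    return s[:2],np.sqrt(s[2]+s[0]**2+s[1]**2)
def show(n,u0,u1,v0,v1,k,name,marks=()):
    z=np.load(f'/tmp/{n}.npz'); im=cv2.resize(z['p'][v0:v1,u0:u1,::-1],None,fx=k,fy=k,interpolation=cv2.INTER_CUBIC)
    for u,v,col in marks: cv2.circle(im,(int((u-u0+.5)*k),int((v-v0+.5)*k)),1,col,-1)
    cv2.imwrite(f'pics/{name}.png',im)
E
python3 - <<'E'
from h import *
ct=cams.get_calibration('top'); cs=cams.get_calibration('side')
s0=onplane(ct,[[582/1.5625,386/1.5625]],.045)[0]; k0=onplane(ct,[[370/1.5625,375/1.5625]],.072)[0]
print('guess',s0,k0, 'post', onplane(ct,[[609/1.5625,380/1.5625]],.111)[0],'jar',onplane(ct,[[491/1.5625,417/1.5625]],.06)[0],'pink',onplane(ct,[[605/1.5625,321/1.5625]],.066)[0])
for n in('top','side'):
    P,C=cloud(n)
    r=np.hypot(*(P[:,:2]-s0[:2]).T)
    for lo,hi in((.035,.052),(.1,.125)):
        Q=P[(r<.08)&(P[:,2]>lo)&(P[:,2]<hi)]
        h=cv2.convexHull(Q[:,:2].astype(np.float32))[:,0]
        print(n,lo,len(Q),np.median(Q[:,2]),Q[:,:2].mean(0),cv2.minEnclosingCircle(h))
    r=np.hypot(*(P[:,:2]-k0[:2]).T); Q=P[(r<.03)&(P[:,2]>.064)&(P[:,2]<.08)]; print('key',len(Q),np.median(Q,0))
c=np.array([s0[0],s0[1]]); t=np.linspace(0,2*np.pi,48)
for n,cc in(('top',ct),('side',cs)):
    q=pix(cc,[[c[0],c[1],.05]])[0].astype(int); ring=pix(cc,np.c_[c[0]+.045*np.cos(t),c[1]+.045*np.sin(t),0*t+.045])
    ring2=pix(cc,np.c_[c[0]+.023*np.cos(t),c[1]+.023*np.sin(t),0*t+.045])
    show(n,q[0]-32,q[0]+32,q[1]-32,q[1]+32,9,'z_'+n,[(*x,(0,0,255)) for x in ring]+[(*x,(0,255,0)) for x in ring2])
a=cv2.imread('pics/z_top.png');b=cv2.imread('pics/z_side.png')
cv2.imwrite('pics/z0.png',cv2.resize(np.hstack([a,b]),(800,400)))
E
```

```text
guess [ 0.45725763 -0.14081865  0.045     ] [0.46839249 0.2248547  0.072     ] post [ 0.46866655 -0.16822936  0.111     ] jar [0.4018482  0.01827654 0.06      ] pink [ 0.56918225 -0.17510179  0.066     ]
top 0.035 744 0.0451711027408285 [ 0.45677983 -0.14232574] ((0.45844295620918274, -0.1468731313943863), 0.04561562463641167)
top 0.1 107 0.10978808398389682 [ 0.4710906  -0.16787838] ((0.4707547426223755, -0.16944774985313416), 0.014588388614356518)
key 116 [0.47117034 0.225717   0.07088727]
side 0.035 725 0.04531928690867183 [ 0.45190246 -0.14917021] ((0.46163174510002136, -0.15047532320022583), 0.04599051922559738)
side 0.1 121 0.10996921749097543 [ 0.47061094 -0.1752882 ] ((0.4728475511074066, -0.17397519946098328), 0.01521878968924284)
key 77 [0.46940617 0.21908675 0.07143833]
```

View pics/z0.png

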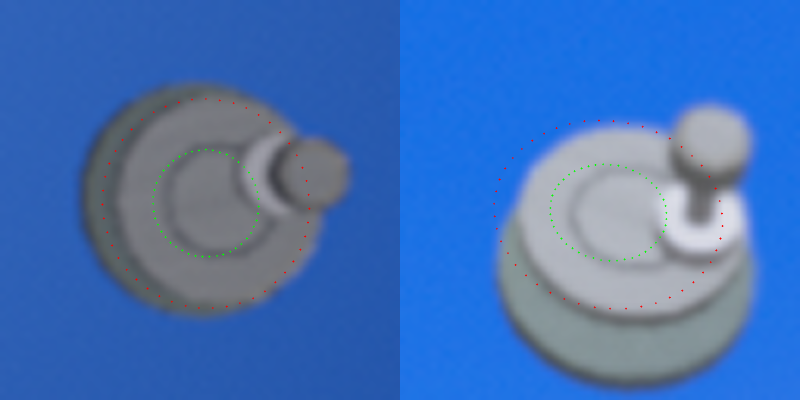

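The two cameras agree on the post's offset from the stand, about (+12,-23) mm. They differ from each other by about 4 mm in absolute position, so I'll calibrate against the fingertips up close. The plan is to push along tool z with two slightly open fingertips cradling the foot.

```bash
python3 -m handwheel '[{"fingers":-0.57,"x":-0.028,"y":0,"z":-0.028,"spin":4},{"fingers":-0.57,"x":-0.056,"y":0,"z":-0.056,"spin":8},{"fingers":-0.57,"x":-0.084,"y":0,"z":-0.084,"spin":12},{"fingers":-0.57,"x":-0.112,"y":0,"z":-0.112,"spin":16},{"fingers":-0.57,"x":-0.14,"y":0,"z":-0.14,"spin":20},{"fingers":-0.57,"x":-0.168,"y":0,"z":-0.168,"spin":24},{"fingers":-0.57,"x":-0.196,"y":0,"z":-0.196,"spin":28},{"fingers":-0.57,"x":-0.224,"y":0,"z":-0.224,"spin":32},{"fingers":-0.57,"x":-0.252,"y":0,"z":-0.252,"spin":36},{"fingers":-0.57,"x":-0.28,"y":0,"z":-0.28,"spin":37.8}]' 10
cat >> h.py <<'E'
def need(x,y,z=None):
    o=get_obs(); p=o['ee_pos']; yw=o['eef_rot'][2]; d=np.array([x,y])-p[:2]
    print('tool dx %.4f dy %.4f dz %.4f'%(d@[np.cos(yw),np.sin(yw)],0 if z is None else p[2]-z,d@[-np.sin(yw),np.cos(yw)]),'ee',p.round(4),'yaw',yw,'w',o['grip_width'],'F',o['force'].round(2),'t',o['time_s'])
E
python3 -c "
from h import *
need(.492,-.212)"
```

```text
time_s: 1.1
ee_pos: [0.3683, 0.1239, 0.2244]
eef_rot: [-1.571, -0.0, 0.47]
force: [0.6, -0.1, -0.6]
grip_width: 0.0207
tool dx -0.0417 dy 0.0000 dz -0.3555 ee [0.3683 0.1239 0.2244] yaw 0.46967598053633575 w 0.020738505377236982 F [ 0.62 -0.13 -0.59] t 1.1
```

```bash
python3 -m handwheel '[{"fingers":-0.57,"x":-0.005,"y":0,"z":-0.04,"spin":0},{"fingers":-0.57,"x":-0.01,"y":0,"z":-0.08,"spin":0},{"fingers":-0.57,"x":-0.015,"y":0,"z":-0.12,"spin":0},{"fingers":-0.57,"x":-0.02,"y":0,"z":-0.16,"spin":0},{"fingers":-0.57,"x":-0.025,"y":0,"z":-0.2,"spin":0},{"fingers":-0.57,"x":-0.03,"y":0,"z":-0.24,"spin":0},{"fingers":-0.57,"x":-0.035,"y":0,"z":-0.28,"spin":0},{"fingers":-0.57,"x":-0.04,"y":0,"z":-0.32,"spin":0},{"fingers":-0.57,"x":-0.042,"y":0,"z":-0.356,"spin":0},{"fingers":-0.57,"x":-0.042,"y":0,"z":-0.356,"spin":0}]'
python3 -m handwheel '[{"fingers":-0.57,"x":0,"y":0.02,"z":0,"spin":0},{"fingers":-0.57,"x":0,"y":0.05,"z":0,"spin":0},{"fingers":-0.57,"x":0,"y":0.08,"z":0,"spin":0},{"fingers":-0.57,"x":0,"y":0.11,"z":0,"spin":0},{"fingers":-0.57,"x":0,"y":0.13,"z":0,"spin":0},{"fingers":-0.57,"x":0,"y":0.145,"z":0,"spin":0},{"fingers":-0.57,"x":0,"y":0.155,"z":0,"spin":0},{"fingers":-0.57,"x":0,"y":0.155,"z":0,"spin":0},{"fingers":-0.57,"x":0,"y":0.155,"z":0,"spin":0},{"fingers":-0.57,"x":0,"y":0.155,"z":0,"spin":0}]'
python3 - <<'E'
from h import *
for n in('top','side'): grab(n)
o=get_obs(); p=o['ee_pos']; need(.492,-.212,.069); R=cv2.Rodrigues(np.array([0,0,o['eef_rot'][2]]))[0]
tip=[p+R@[s*.0104,w,-.019] for s in(-1,1) for w in(-.008,.008)]
for n in('top','side'):
    c=cams.get_calibration(n); q=pix(c,[[.465,-.17,.06]])[0].astype(int)
    show(n,q[0]-35,q[0]+35,q[1]-35,q[1]+35,8,'y_'+n,[(*x,(0,0,255)) for x in pix(c,tip)])
cv2.imwrite('pics/y0.png',cv2.resize(np.hstack([cv2.imread('pics/y_top.png'),cv2.imread('pics/y_side.png')]),(800,400)))
E
```

```text
time_s: 2.1
ee_pos: [0.4932, -0.2137, 0.2235]
eef_rot: [-1.57, 0.001, 0.469]
force: [0.2, 0.9, -0.5]
grip_width: 0.0201
time_s: 3.1
ee_pos: [0.4931, -0.2107, 0.0703]
eef_rot: [-1.572, -0.001, 0.472]
force: [-0.1, 0.7, 0.6]
grip_width: 0.02
tool dx -0.0014 dy 0.0012 dz -0.0006 ee [ 0.493  -0.2108  0.0702] yaw 0.47223823833286493 w 0.020195463972004113 F [ 1.03  0.96 -0.11] t 3.2
```

View pics/y0.png

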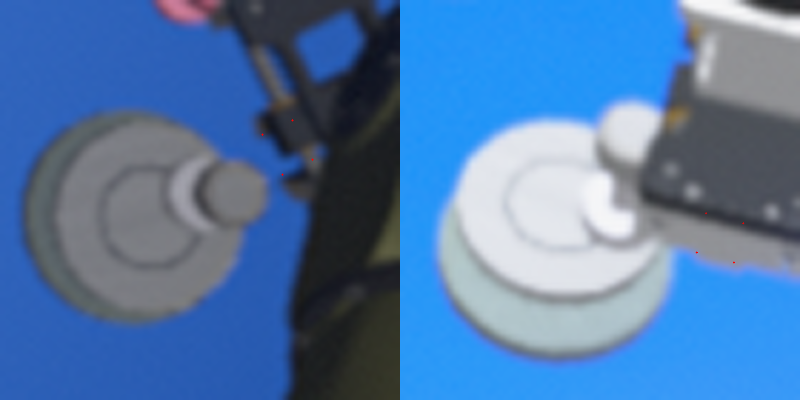

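In the top view the fingertips sit at about (290,130) and (298,180), in line with the projected points, and the post lies straight ahead. I predict contact after about 23 mm of travel and centring at about 48 mm. I'll push part way, back off and check.

```bash
python3 -m handwheel '[{"fingers":-0.57,"x":-0.001,"y":0,"z":0.004,"spin":0},{"fingers":-0.57,"x":-0.001,"y":0,"z":0.008,"spin":0},{"fingers":-0.57,"x":-0.001,"y":0,"z":0.011,"spin":0},{"fingers":-0.57,"x":-0.001,"y":0,"z":0.013,"spin":0},{"fingers":-0.57,"x":-0.001,"y":0,"z":0.0145,"spin":0},{"fingers":-0.57,"x":-0.001,"y":0,"z":0.016,"spin":0},{"fingers":-0.57,"x":-0.001,"y":0,"z":0.0175,"spin":0},{"fingers":-0.57,"x":-0.001,"y":0,"z":0.019,"spin":0},{"fingers":-0.57,"x":-0.001,"y":0,"z":0.0205,"spin":0},{"fingers":-0.57,"x":-0.001,"y":0,"z":0.022,"spin":0}]'
python3 -m handwheel '[{"fingers":-0.57,"x":0,"y":0,"z":0.0015,"spin":0},{"fingers":-0.57,"x":0,"y":0,"z":0.003,"spin":0},{"fingers":-0.57,"x":0,"y":0,"z":0.0045,"spin":0},{"fingers":-0.57,"x":0,"y":0,"z":0.006,"spin":0},{"fingers":-0.57,"x":0,"y":0,"z":0.0075,"spin":0},{"fingers":-0.57,"x":0,"y":0,"z":0.009,"spin":0},{"fingers":-0.57,"x":0,"y":0,"z":0.0105,"spin":0},{"fingers":-0.57,"x":0,"y":0,"z":0.012,"spin":0},{"fingers":-0.57,"x":0,"y":0,"z":0.013,"spin":0},{"fingers":-0.57,"x":0,"y":0,"z":0.013,"spin":0}]'
cat >> h.py <<'E'
def check(name,view=True):
    for n in('top','side'): grab(n)
    for n in('top','side'):
        P,C=cloud(n); Q=P[(np.hypot(P[:,0]-.46,P[:,1]+.149)<.05)&(P[:,2]>.1)&(P[:,2]<.117)&(C.max(1).astype(int)-C.min(1)<40)]
        print(n,len(Q),cv2.minEnclosingCircle(Q[:,:2].astype(np.float32)))
        c=cams.get_calibration(n); q=pix(c,[[.46,-.15,.06]])[0].astype(int)
        show(n,q[0]-28,q[0]+28,q[1]-28,q[1]+28,10,'w_'+n)
    cv2.imwrite(f'pics/{name}.png',cv2.resize(np.hstack([cv2.imread('pics/w_top.png'),cv2.imread('pics/w_side.png')]),(800,400)))
E
python3 - <<'E'
from h import *
need(.46,-.149,.069); check('c1')
E
```

```text
time_s: 4.2
ee_pos: [0.4818, -0.1915, 0.0694]
eef_rot: [-1.571, 0.0, 0.472]
force: [0.4, -0.5, -0.4]
grip_width: 0.0201
time_s: 5.2
ee_pos: [0.4758, -0.1798, 0.0695]
eef_rot: [-1.571, 0.0, 0.472]
force: [-0.5, -0.3, 0.6]
grip_width: 0.0203
tool dx -0.0001 dy 0.0005 dz 0.0347 ee [ 0.4758 -0.1798  0.0695] yaw 0.4723477334512314 w 0.02029756458385812 F [-0.49 -0.27  0.59] t 5.2
top 79 ((0.4640393853187561, -0.15892356634140015), 0.014580952003598213)
side 0 ((0.0, 0.0), 0.0)
```

View pics/c1.png

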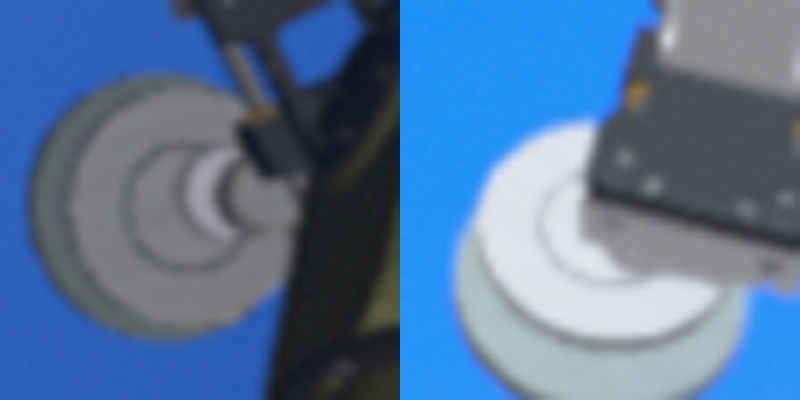

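The post slid 12.5 mm and is still upright. In the top view its white foot is at (212,190) and is entering the engraved ring. About 13 mm remain and the lateral error is near zero. I'll push 12 mm more, then back off.

```bash
python3 -m handwheel '[{"fingers":-0.57,"x":0,"y":0,"z":0.0015,"spin":0},{"fingers":-0.57,"x":0,"y":0,"z":0.003,"spin":0},{"fingers":-0.57,"x":0,"y":0,"z":0.0045,"spin":0},{"fingers":-0.57,"x":0,"y":0,"z":0.006,"spin":0},{"fingers":-0.57,"x":0,"y":0,"z":0.0075,"spin":0},{"fingers":-0.57,"x":0,"y":0,"z":0.009,"spin":0},{"fingers":-0.57,"x":0,"y":0,"z":0.0105,"spin":0},{"fingers":-0.57,"x":0,"y":0,"z":0.0115,"spin":0},{"fingers":-0.57,"x":0,"y":0,"z":0.012,"spin":0},{"fingers":-0.57,"x":0,"y":0,"z":0.012,"spin":0}]'
python3 -m handwheel '[{"fingers":-0.57,"x":0,"y":0,"z":-0.003,"spin":0},{"fingers":-0.57,"x":0,"y":0,"z":-0.01,"spin":0},{"fingers":-0.57,"x":0,"y":0,"z":-0.03,"spin":0},{"fingers":-0.57,"x":0,"y":0,"z":-0.05,"spin":0},{"fingers":-0.57,"x":0,"y":0,"z":-0.06,"spin":0},{"fingers":-0.57,"x":0,"y":-0.03,"z":-0.08,"spin":0},{"fingers":-0.57,"x":0,"y":-0.07,"z":-0.11,"spin":0},{"fingers":-0.57,"x":0,"y":-0.11,"z":-0.14,"spin":0},{"fingers":-0.57,"x":0,"y":-0.13,"z":-0.15,"spin":0},{"fingers":-0.57,"x":0,"y":-0.13,"z":-0.15,"spin":0}]'
python3 - <<'E'
from h import *
need(.46,-.149,.069); check('c2')
E
```

```text
time_s: 6.3
ee_pos: [0.4704, -0.1692, 0.0694]
eef_rot: [-1.571, 0.0, 0.472]
force: [-0.8, 0.1, 0.7]
grip_width: 0.0199
time_s: 7.3
ee_pos: [0.5396, -0.3045, 0.2021]
eef_rot: [-1.575, -0.002, 0.471]
force: [-0.3, 0.5, -1.4]
grip_width: 0.02
tool dx -0.0004 dy 0.1331 dz 0.1747 ee [ 0.5396 -0.3045  0.2021] yaw 0.47113377227592323 w 0.01997396039237865 F [-0.34  0.55 -1.42] t 7.3
top 109 ((0.4597086012363434, -0.14924386143684387), 0.01523548737168312)
side 109 ((0.45774608850479126, -0.153875470161438), 0.01454525999724865)
```

View pics/c2.png

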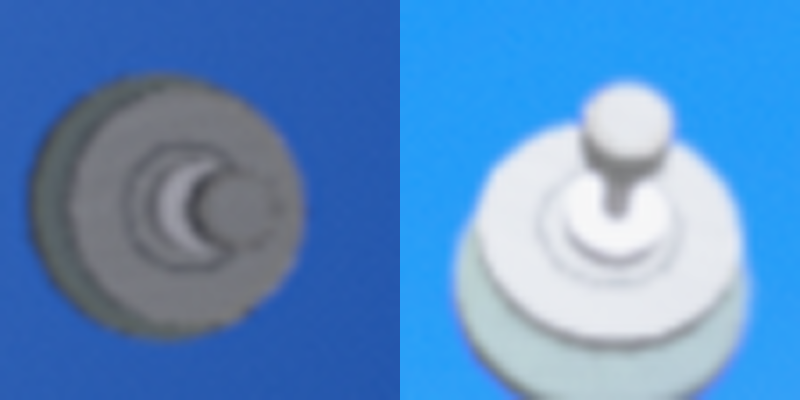

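The post is upright and nearly centred. The two cameras' cloud estimates of the remaining offset disagree (2.6 and 5.2 mm, in different directions), so I'll fit the outlines in the pictures themselves.

```bash
cat >> h.py <<'E'
T=np.linspace(0,2*np.pi,180,endpoint=False)
def ringpts(x,y,r,z): return np.c_[x+r*np.cos(T),y+r*np.sin(T),0*T+z]
def fit(n,name,s0=(.46,-.149)):
    from scipy.optimize import minimize
    im=np.load(f'/tmp/{n}.npz')['p'].astype(np.float32); c=cams.get_calibration(n)
    im=cv2.GaussianBlur(im,(0,0),.6)
    G=np.sqrt(sum(cv2.Sobel(im[...,k],cv2.CV_32F,1,0)**2+cv2.Sobel(im[...,k],cv2.CV_32F,0,1)**2 for k in range(3)))
    G=np.minimum(G,np.percentile(G,99.5))
    def sc(x,y,circles):
        v=[]
        for r,z in circles:
            q=pix(c,ringpts(x,y,r,z)).astype(np.float32); v.append(cv2.remap(G,q[:,0],q[:,1],cv2.INTER_LINEAR).mean())
        return sum(v)
    def best(x0,circles,R=.009,step=.0005):
        g=np.arange(-R,R+1e-9,step); b=max((sc(x0[0]+a,x0[1]+e,circles),x0[0]+a,x0[1]+e) for a in g for e in g); return np.array(b[1:])
    S=best(s0,[(.045,.045),(.052,.012)]); Sr=best(S,[(.0233,.045)],.003); F=best(S,[(.017,.057),(.017,.045)],.007); H=best(S,[(.015,.111)],.007)
    print(n,'plate',S.round(4),'ring-plate',(Sr-S).round(4),'foot-plate',(F-S).round(4),'head-plate',(H-S).round(4))
    q=pix(c,[[*S,.06]])[0].astype(int)
    mk=[(*x,col) for cc,r,z,col in((S,.045,.045,(0,0,255)),(S,.023,.045,(0,255,0)),(F,.017,.057,(255,0,0)),(H,.015,.111,(0,200,255))) for x in pix(c,ringpts(*cc,r,z))[::3]]
    show(n,q[0]-28,q[0]+28,q[1]-28,q[1]+28,10,'f_'+n,mk)
def fits(name):
    for n in('top','side'): fit(n,name)
    cv2.imwrite(f'pics/{name}.png',cv2.resize(np.hstack([cv2.imread('pics/f_top.png'),cv2.imread('pics/f_side.png')]),(800,400)))
E
python3 -c "
from h import *
fits('fit1')"
```

```text
top plate [ 0.4585 -0.1475] ring-plate [-0.003  0.003] foot-plate [ 0.001 -0.004] head-plate [0.0005 0.004 ]
side plate [ 0.463 -0.149] ring-plate [0.003 0.003] foot-plate [0.006  0.0015] head-plate [-0.0025 -0.0035]
```

View pics/fit1.png

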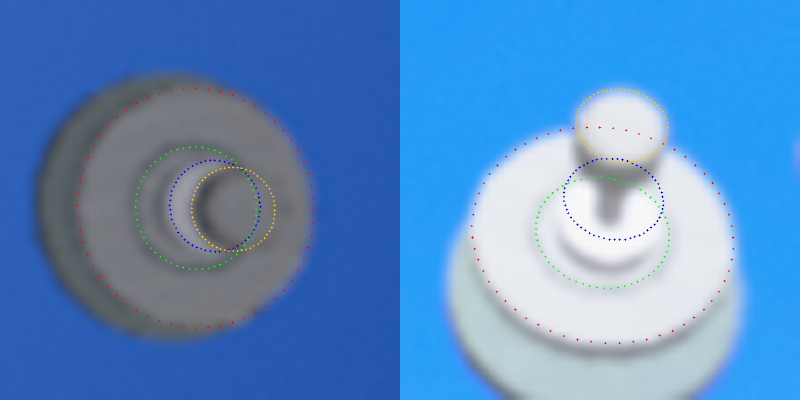

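The single-outline fits are unreliable: the blue and yellow circles visibly miss the foot and head edges. I'll fit the visible contours of the post jointly and overlay them large.

```bash
cat > f2.py <<'E'
from h import *
from scipy.spatial import ConvexHull
from scipy.optimize import minimize
# silhouettes by render-and-compare: piecewise-constant colours, free per-region colours (least squares)
def poly(c,pts,u0,v0,k,n):
    q=pix(c,pts); q=q[ConvexHull(q).vertices]; m=np.zeros((n*k,n*k),np.uint8)
    cv2.fillPoly(m,[np.round(((q-[u0,v0]+.5)*k-.5)*16).astype(np.int32)],1,shift=4); return m>0
def run(n,frames=4):
    im=np.mean([cams.camera(n)[0].astype(float) for _ in range(frames)],0); c=cams.get_calibration(n)
    N=48;k=8; u0,v0=pix(c,[[.461,-.149,.06]])[0].astype(int)-N//2; I=im[v0:v0+N,u0:u0+N]
    def cyl(x,y,r,z0,z1): return np.r_[ringpts(x,y,r,z0),ringpts(x,y,r,z1)]
    def labels(p):
        sx,sy,ox,oy=p; x,y=sx+ox,sy+oy; L=np.zeros((N*k,N*k),int)
        P=lambda pts: poly(c,pts,u0,v0,k,N)
        L[P(cyl(sx,sy,.052,0,.012))]=1; L[P(ringpts(sx,sy,.052,.012))]=2
        L[P(cyl(sx,sy,.045,.036,.045))]=3; L[P(ringpts(sx,sy,.045,.045))]=4
        L[P(ringpts(sx,sy,.024,.045))]=5; L[P(ringpts(sx,sy,.023,.045))]=4
        L[P(cyl(x,y,.017,.045,.057))]=6; L[P(ringpts(x,y,.017,.057))]=7
        L[P(cyl(x,y,.006,.057,.085))]=8
        L[P(cyl(x,y,.015,.085,.111))]=9; L[P(ringpts(x,y,.015,.111))]=10
        return L
    def cost(p,ret=False):
        L=labels(p); A=[]
        for i in range(11):
            m=(L==i).astype(np.float32); m=cv2.resize(cv2.GaussianBlur(m,(0,0),.7*k),(N,N),interpolation=cv2.INTER_AREA); A.append(m.ravel())
        A=np.array(A).T; Y=I.reshape(-1,3); X=np.linalg.lstsq(A,Y,rcond=None)[0]; E=A@X-Y
        return (A@X).reshape(N,N,3) if ret else np.sqrt((E**2).mean())
    b=None
    for s in((.459,-.147),(.462,-.151)):
        for o in((0,0),(.003,.002)):
            p0=np.array([*s,*o]); r=minimize(cost,p0,method='Nelder-Mead',options=dict(initial_simplex=np.vstack([p0]+[p0+.003*e for e in np.eye(4)]),xatol=1e-4,fatol=1e-3,maxfev=160))
            print(n,r.x.round(4),round(r.fun,3),'offset mm',round(1e3*np.hypot(*r.x[2:]),2))
            if b is None or r.fun<b.fun:b=r
    return np.hstack([I,cost(b.x,True)])
a=[run(n) for n in('top','side')]
cv2.imwrite('pics/rc.png',cv2.resize(np.clip(np.vstack(a),0,255).astype(np.uint8)[...,::-1],(600,600),interpolation=cv2.INTER_CUBIC))
E
time python3 f2.py
```

```text
top [ 4.586e-01 -1.470e-01  4.000e-04  5.200e-03] 4.121 offset mm 5.19
top [ 4.585e-01 -1.471e-01  2.000e-04  5.200e-03] 4.108 offset mm 5.21
top [ 4.585e-01 -1.471e-01  3.000e-04 -3.100e-03] 3.062 offset mm 3.16
top [ 0.4585 -0.1471  0.0006  0.0053] 4.094 offset mm 5.3
side [ 0.4623 -0.1494 -0.0006 -0.0024] 7.588 offset mm 2.51
side [ 0.4623 -0.1494 -0.0006 -0.0024] 7.58 offset mm 2.52
side [ 0.4623 -0.1494 -0.0007 -0.0023] 7.58 offset mm 2.4
side [ 0.4623 -0.1494 -0.0006 -0.0024] 7.58 offset mm 2.47
real	1m5.333s
user	2m29.728s
sys	0m0.617s
```

View pics/rc.png

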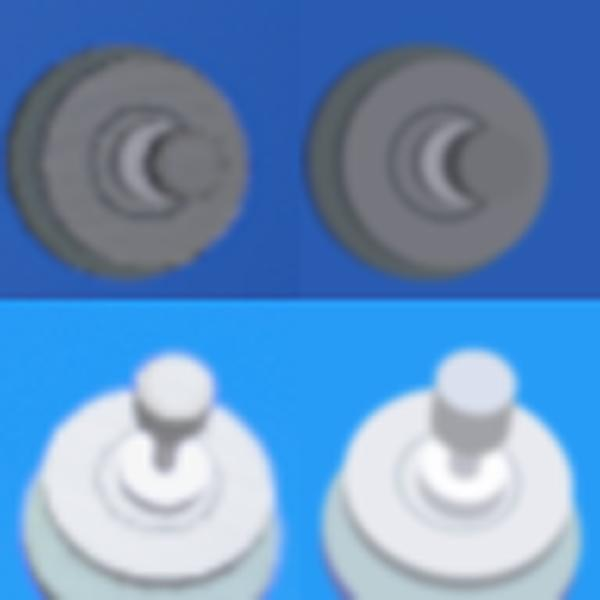

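Render-and-compare reproduces both pictures. In the top view the foot is inside the ring at (145,160), and in the side view at (163,480). Both put the post 2.5–3.1 mm off-centre, mainly in -y, which is inside the 6 mm limit, so step 1 is met. Next is the key: its centre and the height of its housing.

```bash
python3 - <<'E'
from h import *
for n in('top','side'):
    grab(n); P,C=cloud(n); M=P[(np.hypot(P[:,0]-.47,P[:,1]-.223)<.045)]
    Q=M[(M[:,2]>.066)&(M[:,2]<.08)]; k,r=cv2.minEnclosingCircle(Q[:,:2].astype(np.float32)); print(n,k,r,len(Q),Q[:,:2].mean(0))
    R=np.hypot(*(M[:,:2]-Q[:,:2].mean(0)).T)
    for a in range(0,36,4):
        z=M[(R>=a)&(R<a+4),2]; print(a,len(z),np.percentile(z,[10,50,90]).round(4))
need(.47,.224,.224)
E
```

```text
top (0.47101086378097534, 0.22588101029396057) 0.01989869587123394 94 [0.47151606 0.22528283]
0 874 [0.0464 0.0511 0.0671]Traceback (most recent call last):
  File "<stdin>", line 7, in <module>
    return _quantile_unchecked(
        a, q, axis, out, overwrite_input, method, keepdims, weights)
    return _ureduce(a,
                    func=_quantile_ureduce_func,
    ...<5 lines>...
                    overwrite_input=overwrite_input,
                    method=method)
    r = func(a, **kwargs)
    result = _quantile(arr,
                       quantiles=q,
    ...<2 lines>...
                       out=out,
                       weights=wgt)
    slices_having_nans = np.isnan(arr[-1, ...])
                                  ~~~^^^^^^^^^
IndexError: index -1 is out of bounds for axis 0 with size 0
```

```bash
python3 - <<'E'
from h import *
for n in('top','side'):
    P,C=cloud(n) if n=='top' else (grab(n),cloud(n))[1]; M=P[(np.hypot(P[:,0]-.47,P[:,1]-.223)<.045)]
    Q=M[(M[:,2]>.066)&(M[:,2]<.08)]; print(n,cv2.minEnclosingCircle(Q[:,:2].astype(np.float32)),len(Q))
    R=1e3*np.hypot(*(M[:,:2]-Q[:,:2].mean(0)).T)
    for a in range(0,32,4):
        z=M[(R>=a)&(R<a+4),2]; print(a,len(z),np.percentile(z,[10,50,90]).round(4))
need(.47,.224,.224)
E
```

```text
top ((0.47101086378097534, 0.22588101029396057), 0.01989869587123394) 94
0 7 [0.0703 0.0711 0.0718]
4 22 [0.0694 0.0723 0.0759]
8 36 [0.07   0.0723 0.0757]
12 48 [0.0618 0.0663 0.0732]
16 69 [0.0594 0.062  0.0644]
20 66 [0.0483 0.0538 0.0624]
24 95 [0.0477 0.0503 0.0531]
28 100 [0.0476 0.0503 0.0528]
side ((0.4717068076133728, 0.22318467497825623), 0.01606135256588459) 61
0 2 [0.0724 0.074  0.0756]
4 14 [0.0721 0.0737 0.0751]
8 29 [0.0642 0.0713 0.0746]
12 40 [0.0616 0.0675 0.0731]
16 53 [0.0517 0.0605 0.0643]
20 46 [0.0495 0.0537 0.0623]
24 39 [0.0483 0.051  0.0528]
28 74 [0.0153 0.0493 0.0525]
tool dx 0.1785 dy -0.0247 dz 0.5003 ee [ 0.5387 -0.3028  0.1993] yaw 0.4723703793825996 w 0.019857404368855382 F [-0.11  0.59  0.08] t 7.9
```

The key centre is at (0.471, 0.2245), its top is at about 72 mm and the housing at about 62 mm. I'll shut the fingers and travel high.

```bash
python3 -m handwheel '[{"fingers":-1,"x":0.005,"y":-0.01,"z":0.015,"spin":0},{"fingers":-1,"x":0.02,"y":-0.02,"z":0.05,"spin":0},{"fingers":-1,"x":0.035,"y":-0.025,"z":0.095,"spin":0},{"fingers":-1,"x":0.05,"y":-0.025,"z":0.14,"spin":0},{"fingers":-1,"x":0.066,"y":-0.025,"z":0.185,"spin":0},{"fingers":-1,"x":0.082,"y":-0.025,"z":0.23,"spin":0},{"fingers":-1,"x":0.098,"y":-0.025,"z":0.275,"spin":0},{"fingers":-1,"x":0.114,"y":-0.025,"z":0.32,"spin":0},{"fingers":-1,"x":0.13,"y":-0.025,"z":0.362,"spin":0},{"fingers":-1,"x":0.144,"y":-0.025,"z":0.4,"spin":0}]'
python3 -m handwheel '[{"fingers":-1,"x":0.012,"y":0,"z":0.034,"spin":0},{"fingers":-1,"x":0.024,"y":0,"z":0.068,"spin":0},{"fingers":-1,"x":0.031,"y":0,"z":0.088,"spin":0},{"fingers":-1,"x":0.0356,"y":0,"z":0.1,"spin":0},{"fingers":-1,"x":0.0356,"y":0.01,"z":0.1,"spin":0},{"fingers":-1,"x":0.0356,"y":0.04,"z":0.1,"spin":0},{"fingers":-1,"x":0.0356,"y":0.07,"z":0.1,"spin":0},{"fingers":-1,"x":0.0356,"y":0.08,"z":0.1,"spin":0},{"fingers":-1,"x":0.0356,"y":0.08,"z":0.1,"spin":0},{"fingers":-1,"x":0.0356,"y":0.08,"z":0.1,"spin":0}]'
python3 -c "
from h import *
need(.471,.2245,.0855)"
```

```text
time_s: 8.9
ee_pos: [0.4838, 0.1215, 0.2254]
eef_rot: [-1.571, -0.001, 0.473]
force: [0.2, -0.0, 0.1]
grip_width: 0.0003
time_s: 9.9
ee_pos: [0.4717, 0.2239, 0.1455]
eef_rot: [-1.571, -0.001, 0.472]
force: [-0.1, 0.5, 0.4]
grip_width: 0.0005
tool dx -0.0003 dy 0.0600 dz 0.0009 ee [0.4717 0.2239 0.1455] yaw 0.4716636114946333 w 0.0005465598093242279 F [-0.12  0.48  0.45] t 9.9
```

Now I'll press slowly to TCP z≈0.0855, which puts the tips at 66.5 mm, and read the force at the bottom.

```bash
python3 -m handwheel '[{"fingers":-1,"x":0,"y":0.02,"z":0.001,"spin":0},{"fingers":-1,"x":0,"y":0.04,"z":0.001,"spin":0},{"fingers":-1,"x":0,"y":0.048,"z":0.001,"spin":0},{"fingers":-1,"x":0,"y":0.052,"z":0.001,"spin":0},{"fingers":-1,"x":0,"y":0.055,"z":0.001,"spin":0},{"fingers":-1,"x":0,"y":0.057,"z":0.001,"spin":0},{"fingers":-1,"x":0,"y":0.059,"z":0.001,"spin":0},{"fingers":-1,"x":0,"y":0.06,"z":0.001,"spin":0},{"fingers":-1,"x":0,"y":0.06,"z":0.001,"spin":0},{"fingers":-1,"x":0,"y":0.06,"z":0.001,"spin":0}]'
```

```text
time_s: 10.9
ee_pos: [0.4712, 0.2251, 0.0852]
eef_rot: [-1.571, -0.001, 0.472]
force: [-0.8, -1.3, 7.1]
grip_width: 0.0007
```

The force is 7 N, so the key is at or near the bottom. I'll go 0.8 mm more to confirm the stop.

```bash
python3 -m handwheel '[{"fingers":-1,"x":0,"y":0.0004,"z":0,"spin":0},{"fingers":-1,"x":0,"y":0.0008,"z":0,"spin":0},{"fingers":-1,"x":0,"y":0.0008,"z":0,"spin":0},{"fingers":-1,"x":0,"y":0.0008,"z":0,"spin":0},{"fingers":-1,"x":0,"y":0.0008,"z":0,"spin":0},{"fingers":-1,"x":0,"y":0.0008,"z":0,"spin":0},{"fingers":-1,"x":0,"y":0.0008,"z":0,"spin":0},{"fingers":-1,"x":0,"y":0.0008,"z":0,"spin":0},{"fingers":-1,"x":0,"y":0.0008,"z":0,"spin":0},{"fingers":-1,"x":0,"y":0.0008,"z":0,"spin":0}]'
python3 -m handwheel '[{"fingers":-1,"x":0,"y":-0.004,"z":0,"spin":0},{"fingers":-1,"x":0,"y":-0.01,"z":0,"spin":0},{"fingers":-1,"x":0,"y":-0.03,"z":0,"spin":0},{"fingers":-1,"x":0,"y":-0.06,"z":0,"spin":0},{"fingers":-1,"x":0,"y":-0.09,"z":0.03,"spin":0},{"fingers":-1,"x":0,"y":-0.12,"z":0.07,"spin":0},{"fingers":-1,"x":0,"y":-0.13,"z":0.11,"spin":0},{"fingers":-1,"x":0,"y":-0.13,"z":0.13,"spin":0},{"fingers":-1,"x":0,"y":-0.13,"z":0.14,"spin":0},{"fingers":-1,"x":0,"y":-0.13,"z":0.14,"spin":0}]'
python3 - <<'E'
from h import *
check('end')
for n in('side',):
    P,C=cloud(n); M=P[np.hypot(P[:,0]-.471,P[:,1]-.223)<.01]; print('key z',np.median(M[:,2]))
E
python3 f2.py
```

```text
time_s: 11.9
ee_pos: [0.4713, 0.2252, 0.0851]
eef_rot: [-1.571, -0.002, 0.472]
force: [-3.7, -3.1, 14.9]
grip_width: 0.0003
time_s: 12.9
ee_pos: [0.4065, 0.3501, 0.2133]
eef_rot: [-1.571, 0.001, 0.474]
force: [-0.5, -0.2, 0.1]
grip_width: 0.0005
top 109 ((0.45943155884742737, -0.14987771213054657), 0.014971244148910046)
side 110 ((0.45843812823295593, -0.15347661077976227), 0.014341533184051514)
key z 0.07292547548309525
top [ 4.587e-01 -1.471e-01  4.000e-04  5.200e-03] 4.218 offset mm 5.25
top [ 4.585e-01 -1.471e-01  3.000e-04  5.200e-03] 4.221 offset mm 5.18
top [ 4.585e-01 -1.471e-01  4.000e-04 -3.200e-03] 3.129 offset mm 3.17
top [ 4.586e-01 -1.470e-01  2.000e-04 -3.200e-03] 3.152 offset mm 3.17
side [ 0.4622 -0.1495  0.     -0.0019] 6.463 offset mm 1.87
side [ 4.623e-01 -1.494e-01 -1.000e-04 -1.900e-03] 6.449 offset mm 1.91
side [ 4.623e-01 -1.494e-01 -1.000e-04 -1.900e-03] 6.447 offset mm 1.92
side [ 4.623e-01 -1.494e-01 -1.000e-04 -1.900e-03] 6.444 offset mm 1.93
```

```bash
python3 -c "
from station import workorder
print(workorder.hand_in())"
```

```text
the job is handed in; nothing more can be done
None
```

The post is standing upright inside the engraved circle, and I then pressed the key fully down and released it. The job was handed in at about 13 s; `hand_in` gives no verdict, so I don't have the official result.

- **Centring:** I slid the post about 24 mm across the stand in two slow pushes, using both fingertips low on its foot. The fingers then backed clear.
- **Key:** With the fingers shut, I pressed to a hard stop. The force rose from 7 N to 15 N for only 0.1 mm more travel. After release, depth readings put the key top at about 73 mm, so it is up again.
- **Final post position:** The best picture fits put the post about 3.2 mm (top camera) and 1.9 mm (side camera) from the stand's axis, against the 6 mm limit.
- **Final robot state:** The arm is clear of everything, with no force on the tool beyond sensor noise.

**Checks that disagreed:**
- Absolute positions from the two cameras differ by about 4–5 mm, so I relied on offsets measured within each picture.
- After the second push, the side camera's depth points put the post 5.2 mm off. My first outline fits were also visibly wrong, and I discarded both.
- Two of the four starts of the last top-camera fit settled at about 5.2 mm, but they matched the picture clearly worse.
- I did not re-measure the bystanders at the end. The planned paths stayed clear of them.

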